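# Sort the left-hand and right-hand wooden brackets

## Robot

A 6-joint arm with a two-finger parallel gripper is mounted at the origin on the work surface. World frame = base frame: x ahead of the robot, y to its left, z up, the work surface at z = 0. Lengths are in m, angles in degrees, forces in N, time in s.
With the tool pointing down it reaches from about 0.35 to 0.925 m from the base axis. Payload 6.4 kg.
Tool frame: the origin (TCP) lies between the finger pads; the fingertips stand 22 mm ahead of it and the grasp point (between the pads) lies 3 mm ahead of it; z points along the fingers, y is the direction in which the jaws open and shut (so a half turn about z gives the same grasp; the last joint's range is limited). The gripper opens to 94 mm and grips with 3 to 60 N. Pads are 16 mm wide; open, the fingers measure 119 mm over their backs; the gripper's body (75 mm by 177 mm) begins 78 mm behind the grasp point.
Start: joints at [-85.892, 14.043, 89.255, -0, 76.702, -9.975], TCP at [0.158, -0.63, 0.227] pointing down, gripper open.
Joint ranges: [-179.41, 179.41], [-58.25, 129.5], [7.25, 145.43], [-54.29, 234.29], [11.92, 165.04], [-157.13, 157.13]. Speed limits (degrees/s): [147.25, 147.25, 180, 180, 180, 180].

## Interface

Orientations are given as [roll, pitch, yaw] about the fixed x, y, z axes, in that order (R = Rz(yaw) Ry(pitch) Rx(roll)).
In Python, from plant import env, cams, order gives the robot as it stands.
- The arm moves only by the tool servo_tool, never from a script. Its argument "moves" is one flat list of numbers, 4 for each row, row after row: the shift along the tool's x, y, z in cm, then the turn about the tool's z in rad. In form: [tx, ty, tz, spin, tx, ty, tz, spin, ...]. A call has 1 to 12 rows; each row is the pose to reach, as a shift and turn from the pose measured when the call began, along the tool's axes at that moment; what a row does not reach only later rows make up. A row lasts 1/10 s, in which the tool goes at most 50 mm and 8.59 degrees, less where a joint would pass 70% of its speed; a pose out of reach is approached as far as the arm can. A call with a gripper value outside its range is refused whole. "jaw" is the gripper's target within -1 to 1 (shut at 1, half-way at 0, fully open at -1), set as the call begins (left out, the last holds). The fingers move at their own pace and stop on an object; the grip force is fixed at half the most. Time passes only in rows, so rows that repeat a pose let the fingers close. It gives the time, the measured TCP pose, the force and the opening at its end, in the units of the state.
- env.read_state(): the state, without advancing time (a new reading comes with each control period).
- cams.capture(name): name is "side" or "top"; returns a dict with "color" (480x640x3 uint8, red, green, blue), "mtx" (3x3 intrinsics, pixels), "xyz" and "attitude" of the camera in the world. Camera axes: x right, y down, z forward; pixel columns grow to the right and rows downward; lengths in m; the calibration is good to about 2 mm. A picture is of the moment at which its call begins. There is no depth.
- order.close_job(): hands the job in, once; it reports no verdict.
The state is a dict: "time": time; "qpos": joint angles; "joint_velocities": joint speeds; "joint_efforts": joint torques, N m; "ee_pos": TCP position; "ee_rot": TCP orientation; "contact_force": force on the tool from outside, world axes, zero at the start; "moment": the same for the moment, N m; "grip_width": finger opening in m.
Only numpy, scipy, OpenCV 4.12 (cv2) and the standard library are available. Lean on these libraries where they do the work, as an engineer would, in place of code of your own. Each camera call takes 0.05 s, during which the arm holds its last target.

## Task

Sort the two L-shaped wooden brackets on the joiner's bench: lay the left-hand one in the green bin and the right-hand one in the blue bin, each flat on the bin floor with its dowel up. Held dowel up and seen along the long arm from the dowel towards the plain end, a left-hand bracket has its short foot pointing left, a right-hand one pointing right. Leave the straight blank without a foot, the chisel and the mallet where they lie.

Things in the scene. Friction and masses are not known exactly. Their poses are not given: they have to be found in the camera images.
- left_bracket: Light-wood left-hand L-bracket, 24 mm thick, ~75 g, lying dowel up, any yaw, in one of three places. Long arm 120 x 28 mm along its x. Short foot at x = -60 to -32 mm reaches to y = +51 mm: dowel up, seen from dowel to plain end (+x), it points left. Dark dowel, 12 mm dia., at x = -46, y = 0, its top at z = 39 mm. Origin: underside, mid-arm, z up. Grip across the 28 mm there.
- right_bracket: Light-wood right-hand L-bracket, 24 mm thick, ~75 g, lying dowel up, any yaw, in one of three places. Long arm 120 x 28 mm along its x. Short foot at x = -60 to -32 mm reaches to y = -51 mm: dowel up, seen from dowel to plain end (+x), it points right. Dark dowel, 12 mm dia., at x = -46, y = 0, its top at z = 39 mm. Origin: underside, mid-arm, z up. Grip across the 28 mm there.
- green_bin: Open green plastic bin fixed to the bench, 190 mm (its x) x 160 mm (its y) x 40 mm high outside, walls and floor 5 mm thick. Origin: underside, centre; x along its length, z up. It stands on either the robot's left or right side. For the left-hand bracket.
- blue_bin: Open blue plastic bin fixed to the bench, 190 mm (its x) x 160 mm (its y) x 40 mm high outside, walls and floor 5 mm thick. Origin: underside, centre; x along its length, z up. It stands on either the robot's left or right side. For the right-hand bracket.
- straight_blank: Bystander: unfinished straight piece of the same light wood, 120 x 28 x 24 mm with the same dark dowel (top at 39 mm, at x = -46 mm) but no foot. Origin: underside, centre; x along its length from the dowel to the plain end. Lies loose in one of the same three places as the brackets.
- chisel: Bystander: wood chisel lying loose beyond the brackets, roughly crosswise. Origin: underside, front end of the handle; handle 120 mm to -x, 30 mm thick, steel blade reaching 138 mm to +x.
- mallet: Bystander: wooden mallet lying loose beyond the brackets, to the robot's left. Origin: underside, centre of the head; head 85 (x) x 130 (y) x 75 mm high, handle to -x, reaching 280 mm from the origin.
Not all that is in view belongs to the job. What is shaped like the right_bracket but red is not meant.

How it is judged (in metres and radians):
At the end, for the whole second after the job is handed in: The left-hand bracket lies in the green bin and the right-hand one in the blue bin: each within the walls, its underside less than 10 mm above the bin floor, dowel up within 10 degrees, and at rest (x of left_bracket in the frame of green_bin between -0.08 and 0.08 m and y of left_bracket in the frame of green_bin between -0.065 and 0.065 m and z of left_bracket in the frame of green_bin below 0.015 m and angle between each of left_bracket, right_bracket's own z axis and vertical below 0.17 rad and linear speed of each of left_bracket, right_bracket below 0.02 m/s and angular speed of each of left_bracket, right_bracket below 0.2 rad/s and x of right_bracket in the frame of blue_bin between -0.08 and 0.08 m and y of right_bracket in the frame of blue_bin between -0.065 and 0.065 m and z of right_bracket in the frame of blue_bin below 0.015 m); the robot touches nothing.
It fails at once if the straight blank is moved by more than 30 mm (distance of straight_blank from where it was at the start of the episode above 0.03 m).
It fails at once if the chisel is moved by more than 30 mm (distance of chisel from where it was at the start of the episode above 0.03 m).
It fails at once if the mallet is moved by more than 30 mm (distance of mallet from where it was at the start of the episode above 0.03 m).
It also fails if it takes over 48 s, if anything falls off the work surface, if the arm or the gripper's body presses on something with over 40 N, if the wrist force passes 120 N, or if a joint passes its speed limit or range.

## Working session

There is one attempt and no reset: what is moved stays moved. The work goes in short steps, Python scripts to look and compute and a tool call to move; the robot and the scene stay as the last step left them, time stands still between calls to the robot, and variables do not carry over. Pictures are saved under pics/ and viewed, and the job is handed in when it is done.

Besides the shell and the picture viewer there is one more tool, called after "Emit:" in YAML: its name, and indented under it one key for each argument. servo_tool: Moves the arm, as the interface text tells. Its arguments: {"type":"object","properties":{"moves":{"type":"array","items":{"type":"number"}},"jaw":{"type":"number"}},"required":["moves"]}

```bash
mkdir -p pics; ls; python3 - <<'E'
from plant import env,cams,order
import cv2
for n in ("top","side"):
    c=cams.capture(n); cv2.imwrite(f"pics/{n}0.png",c["color"][:,:,::-1]); print(n,c["mtx"],c["xyz"],c["attitude"])
s=env.read_state();print(s)
E
```

```text
pics
top [[483.38811971   0.         318.66157171]
 [  0.         483.38811971 241.74222834]
 [  0.           0.           1.        ]] [0.41684359 0.00406882 1.14291876] [-172.79924771    0.83457027  -89.96449129]
side [[612.87395382   0.         312.20939555]
 [  0.         612.87395382 238.47252256]
 [  0.           0.           1.        ]] [ 0.41344723 -0.7381219   0.89494889] [-1.37746838e+02 -2.42084887e-02 -1.33322460e+01]
{'time': 0.1, 'qpos': array([-8.58933013e+01,  1.40793744e+01,  8.93157534e+01, -1.43730159e-03,
        7.66989837e+01, -9.97577141e+00]), 'joint_velocities': array([-0.03978914, -0.09584813, -0.14401194,  0.08089974,  0.04865519,
        0.05292858]), 'joint_efforts': array([ 1.97527393e-04, -4.16915452e+01, -3.15524840e+01,  6.86839619e-02,
        3.09533416e-02, -5.67058567e-05]), 'ee_pos': array([ 0.15811534, -0.62998332,  0.22648419]), 'ee_rot': array([-1.79907069e+02, -1.49260147e-02,  1.40827898e+01]), 'contact_force': array([ 0.28186531, -0.52679184, -0.54531115]), 'moment': array([ 0.02304463, -0.00352969, -0.01532557]), 'grip_width': 0.09365329206956484}
```

View pics/top0.png

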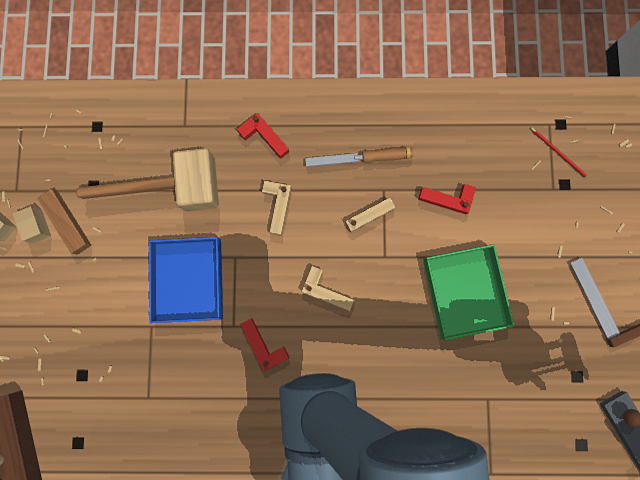

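View pics/side0.png

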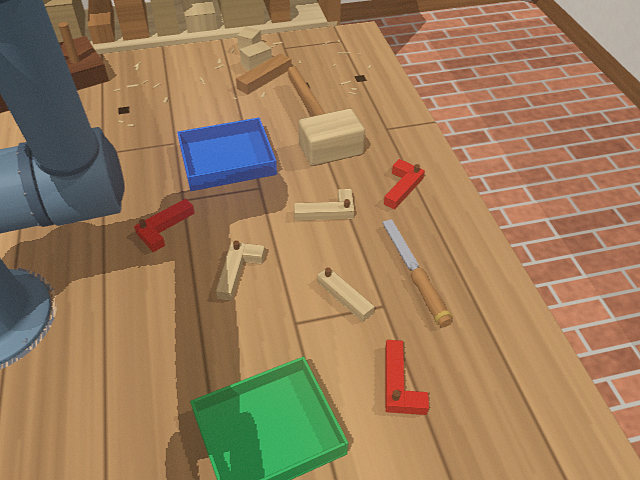

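```bash
python3 - <<'E'
import cv2
im=cv2.imread("pics/top0.png")
cv2.imwrite("pics/cA.png",cv2.resize(im[170:245,240:340],None,fx=8,fy=8,interpolation=cv2.INTER_CUBIC))
cv2.imwrite("pics/cB.png",cv2.resize(im[255:325,285:385],None,fx=8,fy=8,interpolation=cv2.INTER_CUBIC))
E
```

```text
(no output)
```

View pics/cA.png

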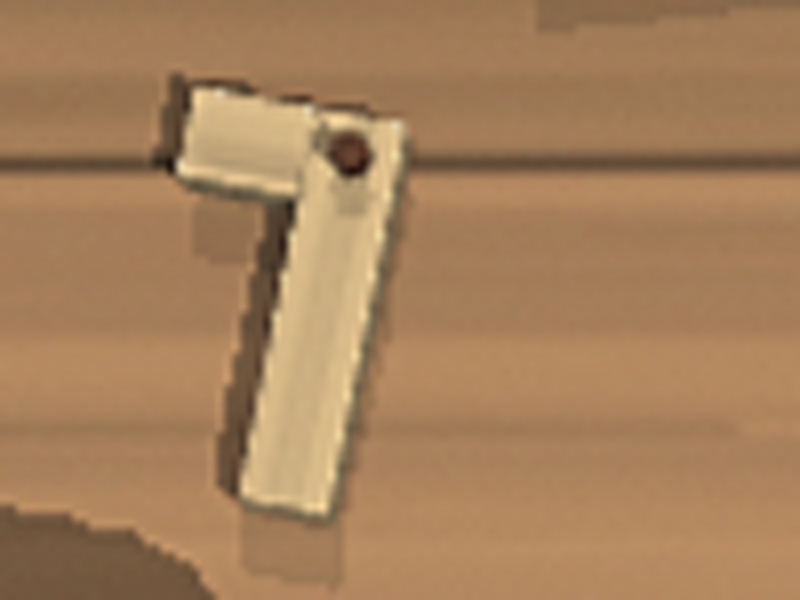

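View pics/cB.png

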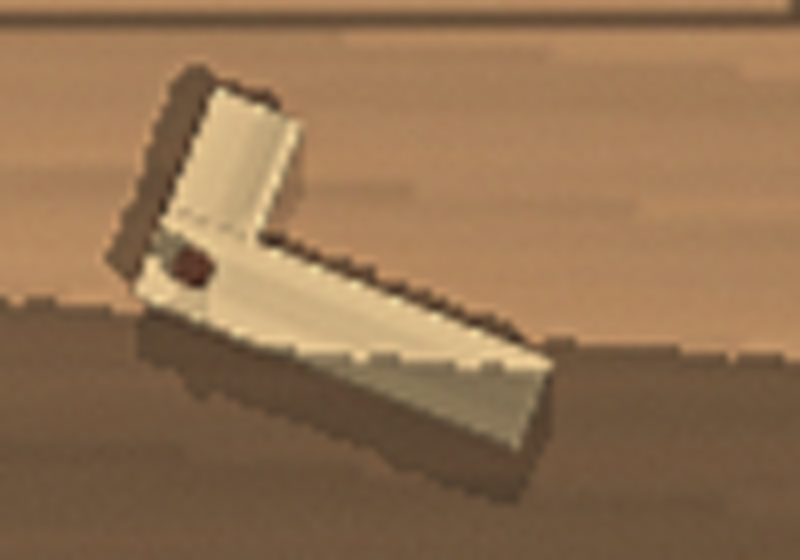

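```bash
cat > h.py <<'E'
import numpy as np,cv2
from scipy.spatial.transform import Rotation as R
def ray(c,px,z):
    px=np.atleast_2d(np.array(px,float)); d=np.c_[px,np.ones(len(px))]@np.linalg.inv(c["mtx"]).T
    d=d@R.from_euler("xyz",c["attitude"],degrees=True).as_matrix().T
    return c["xyz"][:2]+d[:,:2]*((z-c["xyz"][2])/d[:,2:])
def fit(o,w):
    o=np.array(o,float)/1000; a=o-o.mean(0); b=w-w.mean(0)
    t=np.arctan2((a[:,0]*b[:,1]-a[:,1]*b[:,0]).sum(),(a*b).sum())
    M=np.array([[np.cos(t),-np.sin(t)],[np.sin(t),np.cos(t)]])
    p=w.mean(0)-M@o.mean(0); return p,np.degrees(t),np.abs(o@M.T+p-w).max()
E
python3 - <<'E'
from h import *
from plant import cams
c=cams.capture("top")
A=np.array([(242,500),(332,520),(405,122),(297,195),(195,90),(180,178)])/8+(240,170)-.45
B=np.array([(552,365),(518,448),(138,292),(258,238),(215,88),(300,122)])/8+(285,255)-.45
print("A right",fit([(60,-14),(60,14),(-60,14),(-32,-14),(-60,-51),(-32,-51)],ray(c,A,.024)))
print("B left",fit([(60,14),(60,-14),(-60,-14),(-32,14),(-60,51),(-32,51)],ray(c,B,.024)))
h=cv2.cvtColor(c["color"],cv2.COLOR_RGB2HSV)
for n,lo,hi in(("blue",(105,120,30),(125,255,255)),("green",(55,100,20),(85,255,255))):
    m=cv2.inRange(h,lo,hi); k=max(cv2.findContours(m,0,1)[0],key=cv2.contourArea)
    r=cv2.minAreaRect(k); b=cv2.boxPoints(r); w=ray(c,b,.04); print(n,r,b.tolist(),w.tolist(),w.mean(0))
    e=[w[1]-w[0],w[2]-w[1]]
    for v in e: print(np.linalg.norm(v),np.degrees(np.arctan2(v[1],v[0])))
E
```

```text
A right (array([0.63741207, 0.1112016 ]), np.float64(170.04334816067663), np.float64(0.0012789385658077412))
B left (array([0.43364936, 0.00047701]), np.float64(-111.91552303001109), np.float64(0.0021138552419938603))
blue ((184.79222106933594, 279.4806823730469), (83.85310363769531, 73.24649810791016), 88.60282135009766) [[147.15756225585938, 238.45956420898438], [220.38229370117188, 236.67361450195312], [222.4268798828125, 320.5018005371094], [149.2021484375, 322.2877502441406]] [[0.5643352631036074, 0.4171400613292697], [0.5682727320617003, 0.24727626814437914], [0.37703960830387656, 0.23763413259817576], [0.372856488770437, 0.4038073963946741]] [0.47062602 0.32646446]
0.1699094226255719 -88.67211278188893
0.1914760517664454 -177.1135428126253
green ((468.1137390136719, 291.97454833984375), (86.2237548828125, 74.07669067382812), 77.38068389892578) [[422.5513610839844, 257.9959716796875], [494.8385925292969, 241.812255859375], [513.6761474609375, 325.953125], [441.3888854980469, 342.1368408203125]] [[0.5185003682169926, -0.2170200492768977], [0.555540697562592, -0.3828690450738647], [0.3657399018585116, -0.4162924349203565], [0.32988589408980956, -0.25401069444020974]] [ 0.44241672 -0.31754806]
0.16993491520253526 -77.41030345072775
0.19272121066123632 -170.0127686378402
```

Top view: A (dowel px 284,189; arm going down to 276,234; foot left) is right-handed → blue bin, on the left. B (dowel 308,288; arm to 352,306; foot up) is left-handed → green bin, on the right. The piece at 370,215 is the blank.

```bash
cat >> h.py <<'E'
def go(*t):
    from plant import env
    s=env.read_state(); r=R.from_euler("xyz",s["ee_rot"],degrees=True)
    for x,y,z,yaw in t:
        d=r.inv().apply(np.array([x,y,z])-s["ee_pos"])*100
        print(np.round(d,2), "spin",round(-np.radians((yaw-s["ee_rot"][2]+180)%360-180),3))
    print(s["time"],s["ee_pos"],s["ee_rot"],s["qpos"],s["grip_width"],s["contact_force"])
E
python3 -c "
from h import *
go((.4355,.005,.2265,68.1),(.4355,.005,.08,68.1))"
```

```text
[ 42.35 -54.85   0.1 ] spin -0.943
[ 42.35 -54.83  14.75] spin -0.943
0.15 [ 0.15811378 -0.63003029  0.22661724] [-1.79917094e+02 -1.43026435e-02  1.40809402e+01] [-8.58941952e+01  1.40731224e+01  8.93090148e+01 -2.82136475e-04
  7.67019927e+01 -9.97508064e+00] 0.09414815932452751 [0.22579918 0.51732668 0.22724306]
```

Emit:
servo_tool:
  moves: [3, -3.9, 0, -0.1, 6, -7.8, 0, -0.2, 9, -11.7, 0, -0.3, 12, -15.5, 0, -0.4, 15, -19.4, 0, -0.5, 18, -23.3, 0, -0.6, 21, -27.2, 0, -0.7, 24, -31.1, 0, -0.8, 27, -35, 0, -0.9, 30, -38.9, 0, -0.943, 33, -42.7, 0, -0.943, 36, -46.6, 0, -0.943]
  jaw: -0.3

```text
time: 1.35
ee_pos: [0.3942, -0.0885, 0.2275]
ee_rot: [180.0, -0.1, 68.1]
contact_force: [2.2, 0.3, 0.3]
grip_width: 0.0608
```

```bash
python3 -c "
from h import *
go((.4355,.005,.2265,68.1),(.4355,.005,.08,68.1))"
```

```text
[10.22  0.34  0.11] spin -0.0
[10.2   0.34 14.76] spin -0.0
1.35 [ 0.39420265 -0.08850143  0.22748855] [ 1.79982198e+02 -6.73904029e-02  6.80901694e+01] [-2.88822236e+01 -2.18977509e+01  1.23315325e+02  7.04495030e-02
  7.85729451e+01 -6.98633427e+00] 0.06083882333639147 [2.24103036 0.26082933 0.34966654]
```

Emit:
servo_tool:
  moves: [4, 0.15, 1, 0, 8, 0.3, 3, 0, 10.2, 0.34, 6, 0, 10.2, 0.34, 9, 0, 10.2, 0.34, 12, 0, 10.2, 0.34, 14.7, 0, 10.2, 0.34, 14.7, 0, 10.2, 0.34, 14.7, 0]

```text
time: 2.15
ee_pos: [0.4355, 0.005, 0.0808]
ee_rot: [-180.0, -0.1, 68.1]
contact_force: [0.2, 0.0, -0.3]
grip_width: 0.061
```

```bash
python3 -c "
from h import *
go((.4355,.005,.025,68.1))
from plant import cams
for n in ('top','side'):
    im=cams.capture(n)['color'][:,:,::-1]
    im=im[230:350,260:420] if n=='top' else im[180:340,160:370]
    cv2.imwrite(f'pics/b_{n}.png',cv2.resize(im,None,fx=3.7,fy=3.7))"
```

```text
[-0.    0.    5.58] spin -0.0
2.15 [0.4354654  0.0049912  0.08084897] [-1.79980226e+02 -6.11325666e-02  6.80901519e+01] [-1.43665396e+01 -4.09302105e+00  1.25555315e+02  7.40829483e-02
  5.85493053e+01  7.50463769e+00] 0.061034705975804286 [ 0.23426625  0.04815062 -0.27174081]
```

View pics/b_side.png

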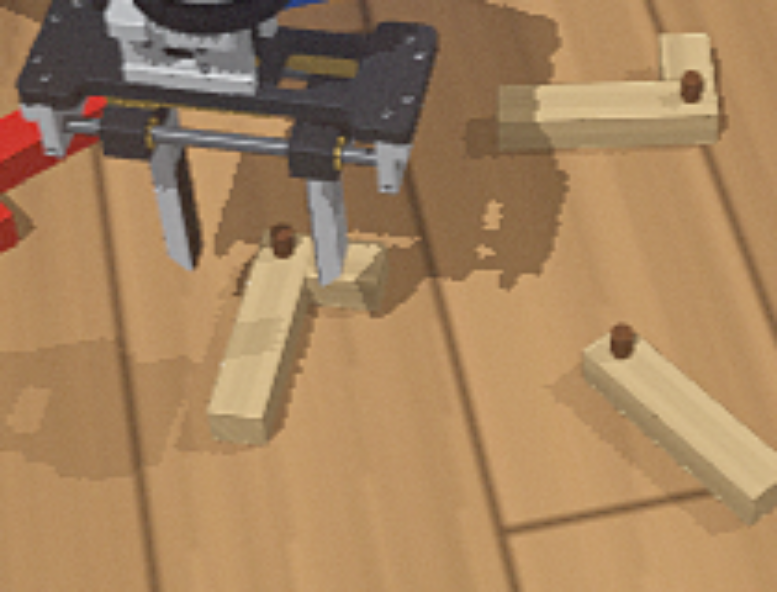

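The jaws straddle the arm, clear of the foot: dowel at crop px 283,240, fingertips at 190,265 and 328,280. The offset upwards in the crop is parallax.

Emit:
servo_tool:
  moves: [0, 0, 3, 0, 0, 0, 4.5, 0, 0, 0, 5.5, 0, 0, 0, 5.5, 0, 0, 0, 5.5, 0]

```text
time: 2.75
ee_pos: [0.4379, 0.0044, 0.0283]
ee_rot: [179.7, -0.1, 68.1]
contact_force: [0.5, 0.3, -0.1]
grip_width: 0.0611
```

Emit:
servo_tool:
  moves: [0, 0, 0, 0, 0, 0, 0, 0, 0, 0, 0, 0, 0, 0, 0, 0, 0, 0, 0, 0, 0, 0, 0, 0]
  jaw: 1

```text
time: 3.35
ee_pos: [0.4378, 0.0044, 0.0284]
ee_rot: [179.7, -0.1, 68.1]
contact_force: [-1.5, 0.2, 3.2]
grip_width: 0.0278
```

Emit:
servo_tool:
  moves: [0, 0, -3, 0, 0, 0, -6, 0, 0, 0, -9, 0, 0, 0, -9, 0, 0, 0, -9, 0]

```text
time: 3.85
ee_pos: [0.4374, 0.0044, 0.1183]
ee_rot: [179.7, -0.1, 68.1]
contact_force: [-1.2, -0.6, -1.2]
grip_width: 0.0275
```

```bash
python3 -c "
from h import *
# green: origin such that centre; bracket yaw -169, origin offset -10mm in bracket y
y=np.radians(-169); M=np.array([[np.cos(y),-np.sin(y)],[np.sin(y),np.cos(y)]])
o=np.array([.4414,-.3225])+M@[0,-.012]; g=o+M@[-.005,0]
go((*g,.115,11),(*g,.034,11))
print(o,g)
from plant import cams
for n in ('top','side'):
    im=cams.capture(n)['color'][:,:,::-1]
    im=im[230:350,260:420] if n=='top' else im[100:300,160:370]
    cv2.imwrite(f'pics/c_{n}.png',cv2.resize(im,None,fx=3,fy=3))"
```

```text
[-28.9   12.34   0.34] spin 0.996
[-28.92  12.29   8.44] spin 0.996
3.85 [0.43742933 0.00442371 0.11830262] [ 1.79680842e+02 -1.07529503e-01  6.80843544e+01] [-1.43759339e+01 -8.00527503e+00  1.24485444e+02  7.25158474e-02
  6.31893411e+01  7.50749000e+00] 0.027531280602673004 [-1.19759957 -0.59528122 -1.24869836]
[ 0.43911029 -0.31072047] [ 0.44401843 -0.30976643]
```

View pics/c_side.png

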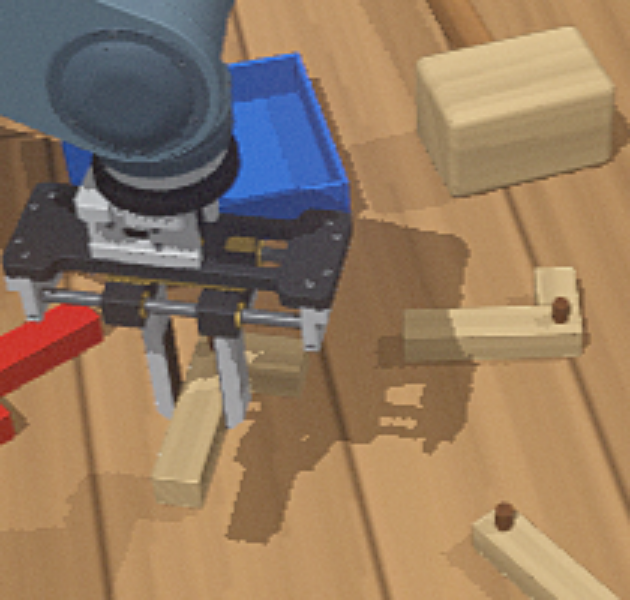

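Emit:
servo_tool:
  moves: [-4.1, 1.8, 0.05, 0.14, -8.3, 3.5, 0.1, 0.28, -12.4, 5.3, 0.15, 0.43, -16.5, 7.1, 0.2, 0.57, -20.6, 8.8, 0.25, 0.71, -24.8, 10.6, 0.3, 0.85, -28.9, 12.3, 0.3, 0.996, -28.9, 12.3, 0.3, 0.996, -28.9, 12.3, 0.3, 0.996, -28.9, 12.3, 0.3, 0.996]

```text
time: 4.95
ee_pos: [0.4417, -0.3077, 0.112]
ee_rot: [-179.8, -0.0, 11.1]
contact_force: [0.2, -0.0, -0.7]
grip_width: 0.028
```

```bash
python3 -c "
from h import *
go((.444,-.31,.034,11))
from plant import cams
for n in ('top','side'):
    im=cams.capture(n)['color'][:,:,::-1]
    im=im[210:370,380:560] if n=='top' else im[300:480,140:380]
    cv2.imwrite(f'pics/d_{n}.png',cv2.resize(im,None,fx=3.3,fy=3.3))"
```

```text
[0.17 0.3  7.8 ] spin 0.002
4.95 [ 0.44173617 -0.3076569   0.11200113] [-1.79823720e+02 -3.87978204e-02  1.10941331e+01] [-46.99173903   7.11588986 110.22335871   0.14181722  62.78994671
  31.8490795 ] 0.02804453290972628 [ 0.21831183 -0.03305846 -0.65569287]
```

View pics/d_side.png

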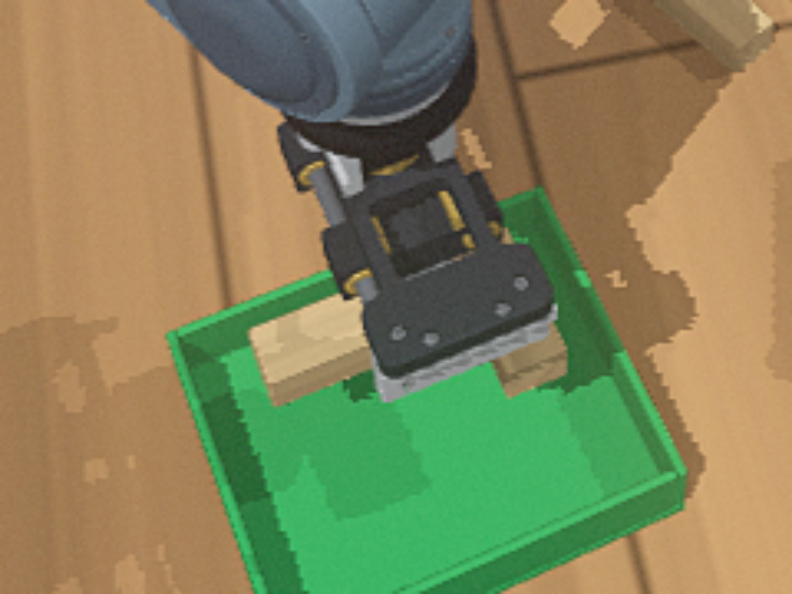

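View pics/d_top.png

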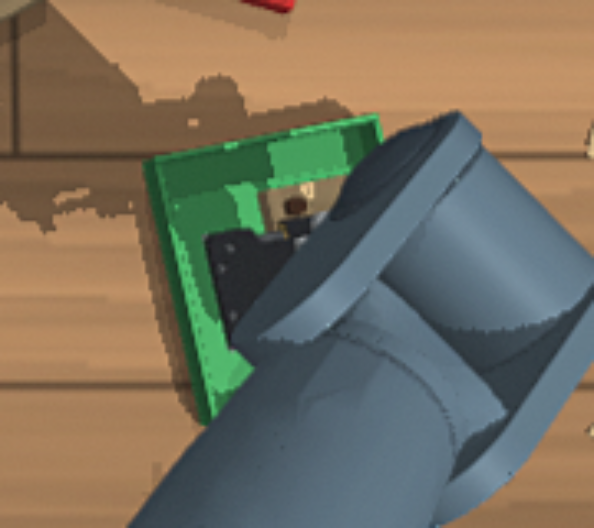

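Bracket hangs over the bin, parallel to its walls (long arm side crop 260,360 → 540,380), with room on every side. Lowering.

Emit:
servo_tool:
  moves: [0.2, 0.4, 3, 0, 0.2, 0.4, 5.5, 0, 0.2, 0.4, 7, 0, 0.2, 0.4, 7.7, 0, 0.2, 0.4, 7.7, 0, 0.2, 0.4, 7.7, 0]

```text
time: 5.65
ee_pos: [0.4456, -0.3114, 0.0367]
ee_rot: [-180.0, -0.1, 11.1]
contact_force: [0.5, -0.6, -0.6]
grip_width: 0.0278
```

Emit:
servo_tool:
  moves: [0, 0, 0, 0, 0, 0, 0, 0, 0, 0, 0, 0, 0, 0, 0, 0, 0, 0, 0, 0]
  jaw: 0

```text
time: 6.15
ee_pos: [0.4456, -0.3115, 0.0368]
ee_rot: [-180.0, -0.1, 11.1]
contact_force: [0.2, -0.1, -0.1]
grip_width: 0.047
```

Emit:
servo_tool:
  moves: [0, 0, -3, 0, 0, 0, -6, 0, 0, 0, -10, 0, 0, 0, -14, 0, 0, 0, -17, 0, 0, 0, -17, 0]

```text
time: 6.75
ee_pos: [0.4473, -0.3137, 0.2123]
ee_rot: [179.5, -0.4, 11.2]
contact_force: [-0.2, -0.3, 0.6]
grip_width: 0.047
```

```bash
python3 -c "
from h import *
y=np.radians(170.04); d=np.array([np.cos(y),np.sin(y)])
g=np.array([.6374,.1112])-.005*d; print(g)
go((*g,.2,-10),(*g,.08,-10))
from plant import cams
for n in ('top','side'):
    im=cams.capture(n)['color'][:,:,::-1]
    cv2.imwrite(f'pics/e_{n}.png',im)"
```

```text
[0.64232464 0.1103352 ]
[ 27.33 -37.84   1.13] spin 0.369
[ 27.23 -37.94  13.13] spin 0.369
6.75 [ 0.44727914 -0.31365339  0.21230746] [179.52573504  -0.44152907  11.15147317] [-46.99502159   0.56337117 105.71179627   0.13036562  73.08901678
  31.81810321] 0.04699870856644006 [-0.24734711 -0.27068358  0.5864579 ]
```

View pics/e_side.png

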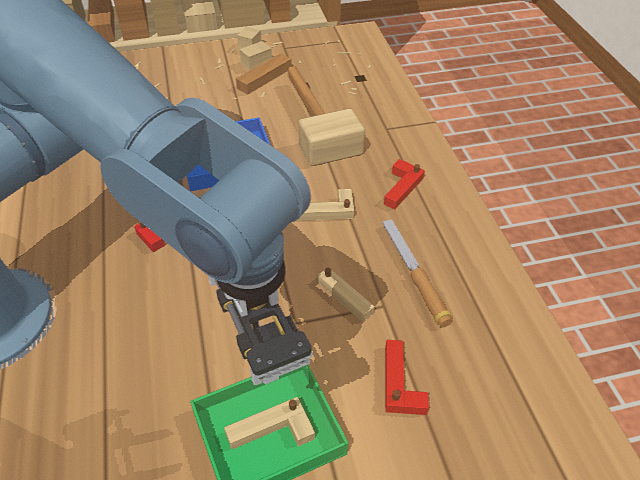

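Left bracket lies flat in the green bin, dowel up (side px 292,405). Going over A.

Emit:
servo_tool:
  moves: [2.7, -3.8, 0, 0.04, 5.5, -7.6, 0, 0.08, 8.2, -11.4, 0.2, 0.12, 10.9, -15.1, 0.3, 0.16, 13.7, -18.9, 0.4, 0.2, 16.4, -22.7, 0.6, 0.24, 19.1, -26.5, 0.7, 0.28, 21.9, -30.3, 0.8, 0.32, 24.6, -34.1, 1, 0.369, 27.3, -37.9, 1.1, 0.369, 27.3, -37.9, 1.1, 0.369, 27.3, -37.9, 1.1, 0.369]
  jaw: -0.3

```text
time: 8.05
ee_pos: [0.6386, 0.1137, 0.1936]
ee_rot: [180.0, 0.1, -9.9]
contact_force: [-0.8, -0.0, 0.1]
grip_width: 0.0608
```

```bash
python3 -c "
from h import *
g=(.6423,.1103)
go((*g,.08,-10),(*g,.026,-10))"
```

```text
[ 0.44  0.27 11.36] spin 0.002
[ 0.45  0.27 16.76] spin 0.002
8.05 [0.63861689 0.11374269 0.19356869] [ 1.79965923e+02  1.03778453e-01 -9.89375599e+00] [ 1.08778548e-01  1.56468342e+01  9.09748921e+01 -1.62022349e-02
  7.34863944e+01  1.00007124e+02] 0.06084040555130654 [-0.78803775 -0.04833174  0.12236991]
```

Emit:
servo_tool:
  moves: [0.2, 0.15, 3, 0, 0.4, 0.27, 6, 0, 0.45, 0.27, 9, 0, 0.45, 0.27, 11.4, 0, 0.45, 0.27, 11.4, 0, 0.45, 0.27, 11.4, 0]

```text
time: 8.65
ee_pos: [0.6417, 0.1091, 0.0792]
ee_rot: [179.9, 0.2, -10.0]
contact_force: [-0.7, -0.7, 0.0]
grip_width: 0.061
```

```bash
python3 -c "
from h import *
g=(.6423,.1103)
go((*g,.08,-10),(*g,.026,-10))
from plant import cams
im=cams.capture('side')['color'][:,:,::-1]
cv2.imwrite('pics/f.png',cv2.resize(im[110:270,220:430],None,fx=3.7,fy=3.7))"
```

```text
[ 0.04 -0.12 -0.08] spin 0.0
[ 0.05 -0.13  5.31] spin 0.0
8.65 [0.64173776 0.10914945 0.07915249] [179.9456862    0.19255192  -9.98106839] [-2.99699844e-01  2.35746969e+01  9.38908104e+01 -2.38041128e-02
  6.27334382e+01  9.96922194e+01] 0.06102615875525336 [-0.65462239 -0.73905178  0.04058618]
```

View pics/f.png

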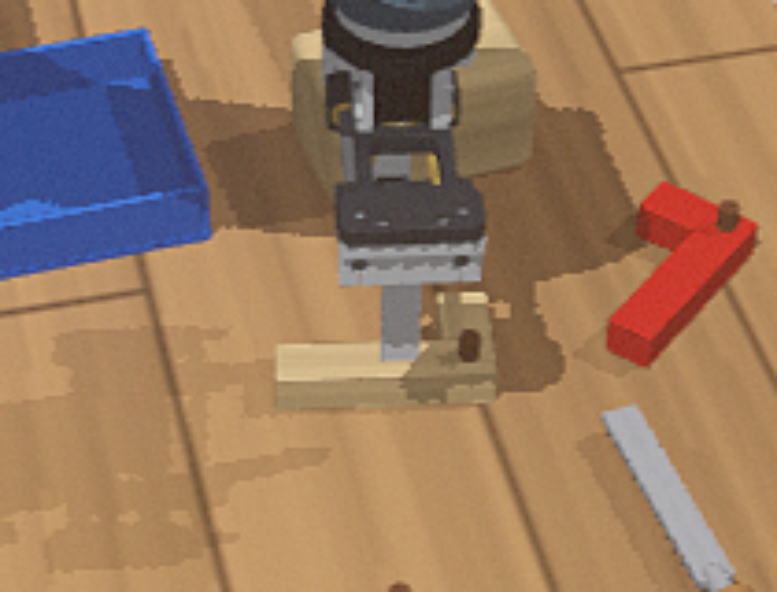

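The fingers are at mid-arm (crop px 400,355), left of the foot at 435–490. Grasping.

Emit:
servo_tool:
  moves: [0.05, -0.12, 3, 0, 0.05, -0.12, 4.5, 0, 0.05, -0.12, 5.3, 0, 0.05, -0.12, 5.3, 0, 0.05, -0.12, 5.3, 0]

```text
time: 9.2
ee_pos: [0.644, 0.1105, 0.0284]
ee_rot: [180.0, -0.0, -10.0]
contact_force: [0.4, 0.9, 0.5]
grip_width: 0.0613
```

Emit:
servo_tool:
  moves: [0, 0, 0, 0, 0, 0, 0, 0, 0, 0, 0, 0, 0, 0, 0, 0, 0, 0, 0, 0, 0, 0, 0, 0]
  jaw: 1

```text
time: 9.8
ee_pos: [0.6441, 0.1105, 0.0286]
ee_rot: [180.0, -0.0, -10.0]
contact_force: [-0.2, -0.6, 0.7]
grip_width: 0.0282
```

Emit:
servo_tool:
  moves: [0, 0, -3, 0, 0, 0, -6, 0, 0, 0, -9, 0, 0, 0, -13, 0, 0, 0, -13, 0, 0, 0, -13, 0]

```text
time: 10.4
ee_pos: [0.6443, 0.1105, 0.1591]
ee_rot: [-180.0, -0.1, -10.0]
contact_force: [-0.8, 0.2, -1.7]
grip_width: 0.028
```

```bash
python3 -c "
from h import *
y=np.radians(182.5); M=np.array([[np.cos(y),-np.sin(y)],[np.sin(y),np.cos(y)]])
o=np.array([.471,.331])+M@[0,.012]; g=o+M@[-.005,0]; print(g)
go((*g,.14,2.5),(*g,.035,2.5))"
```

```text
[0.47651867 0.31922952]
[-20.14 -17.65   1.87] spin -0.217
[-20.16 -17.65  12.37] spin -0.217
10.4 [0.64432679 0.11053674 0.15910999] [-1.79998006e+02 -1.13860930e-01 -9.95987685e+00] [-1.76558084e-01  1.81636656e+01  9.16672260e+01 -1.84911309e-02
  7.00565654e+01  9.97896069e+01] 0.028007726287768847 [-0.80731009  0.187448   -1.67587989]
```

Emit:
servo_tool:
  moves: [-3.4, -2.9, 0, -0.04, -6.7, -5.9, 0, -0.08, -10.1, -8.8, 0, -0.12, -13.4, -11.8, 0, -0.16, -16.8, -14.7, 0.5, -0.2, -20.1, -17.6, 1, -0.217, -20.1, -17.6, 1.9, -0.217, -20.1, -17.6, 1.9, -0.217, -20.1, -17.6, 1.9, -0.217]

```text
time: 11.3
ee_pos: [0.4767, 0.3176, 0.1383]
ee_rot: [179.9, 0.0, 2.4]
contact_force: [-0.5, -0.5, -1.0]
grip_width: 0.0277
```

```bash
python3 -c "
from h import *
go((.4765,.319,.0355,2.5))
from plant import cams
for n in ('top','side'):
    im=cams.capture(n)['color'][:,:,::-1]
    im=im[210:350,110:270] if n=='top' else im[70:230,130:340]
    cv2.imwrite(f'pics/g_{n}.png',cv2.resize(im,None,fx=3.7,fy=3.7))"
```

```text
[-0.02 -0.16 10.28] spin -0.001
11.3 [0.47674342 0.317599   0.13830501] [1.79910612e+02 1.51059283e-02 2.41649473e+00] [ 2.23711652e+01  9.44811865e+00  1.04486440e+02 -8.62563616e-02
  6.61101702e+01  1.09989622e+02] 0.02765162677398935 [-0.50517721 -0.48071343 -1.01569938]
```

View pics/g_side.png

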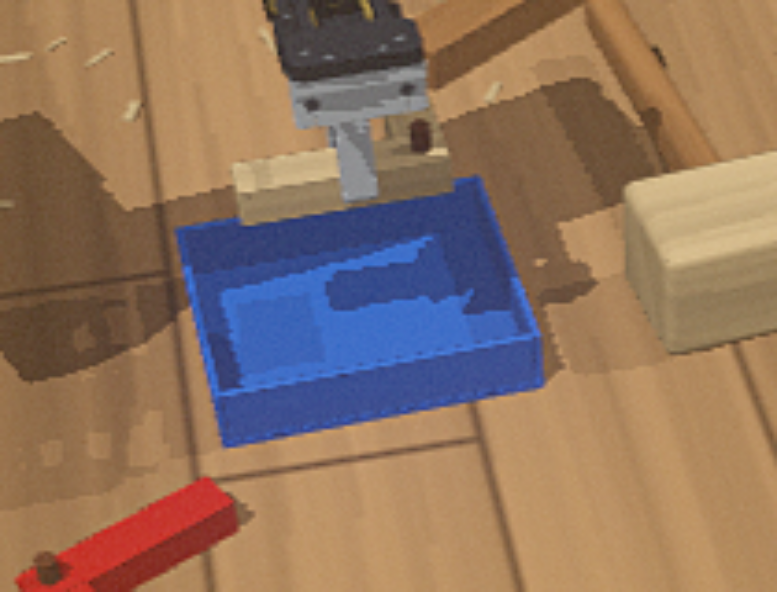

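View pics/g_top.png

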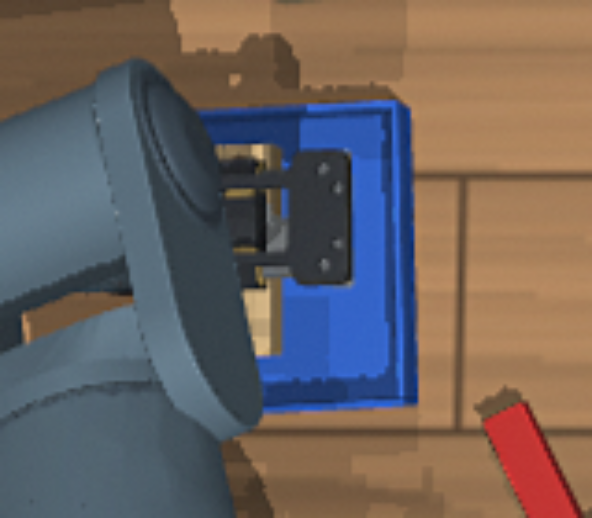

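Held bracket stays within the rim in the top view (arm crop rows 145–355, bin rows 110–400), dowel up. Lowering.

Emit:
servo_tool:
  moves: [0, -0.15, 3, 0, 0, -0.15, 6, 0, 0, -0.15, 8.5, 0, 0, -0.15, 9.7, 0, 0, -0.15, 10.3, 0, 0, -0.15, 10.3, 0, 0, -0.15, 10.3, 0]

```text
time: 12.1
ee_pos: [0.479, 0.3193, 0.0378]
ee_rot: [-180.0, -0.2, 2.3]
contact_force: [0.7, 0.3, -0.9]
grip_width: 0.0275
```

Emit:
servo_tool:
  moves: [0, 0, 0, 0, 0, 0, 0, 0, 0, 0, 0, 0, 0, 0, 0, 0, 0, 0, 0, 0]
  jaw: 0

```text
time: 12.6
ee_pos: [0.479, 0.3194, 0.0379]
ee_rot: [-180.0, -0.2, 2.3]
contact_force: [0.1, 0.4, 0.6]
grip_width: 0.0471
```

Emit:
servo_tool:
  moves: [0, 0, -3, 0, 0, 0, -6, 0, 0, 0, -10, 0, 0, 0, -14, 0, 0, 0, -18, 0, 6, 3, -20, 0, 9, 7, -20, 0, 9, 12, -20, 0, 9, 17, -20, 0, 9, 17, -20, 0, 9, 17, -20, 0, 9, 17, -20, 0]

```text
time: 13.8
ee_pos: [0.5748, 0.154, 0.2382]
ee_rot: [-180.0, -0.2, 2.4]
contact_force: [-0.3, 0.6, 0.2]
grip_width: 0.0471
```

```bash
python3 -c "
from plant import cams
import cv2
for n in ('top','side'):
    cv2.imwrite(f'pics/h_{n}.png',cams.capture(n)['color'][:,:,::-1])"
```

```text
(no output)
```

View pics/h_side.png

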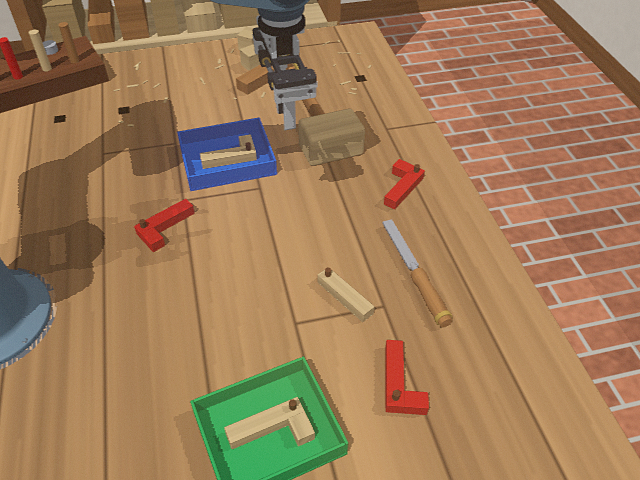

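View pics/h_top.png

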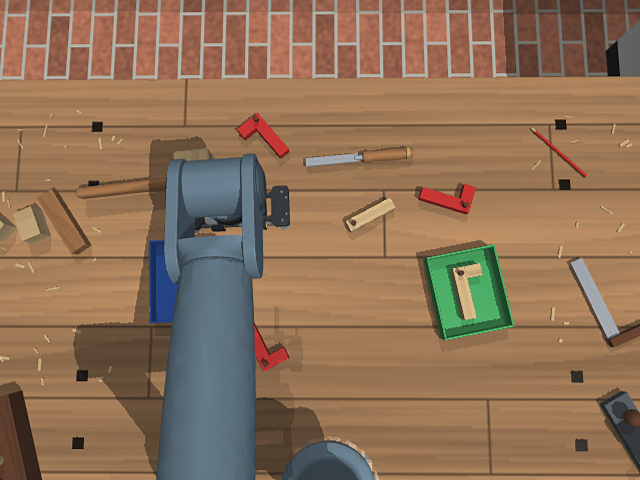

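```bash
python3 -c "
import cv2
im=cv2.imread('pics/h_side.png')
cv2.imwrite('pics/i.png',cv2.resize(im[110:195,170:285],None,fx=6.5,fy=6.5,interpolation=2))"
```

```text
(no output)
```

View pics/i.png

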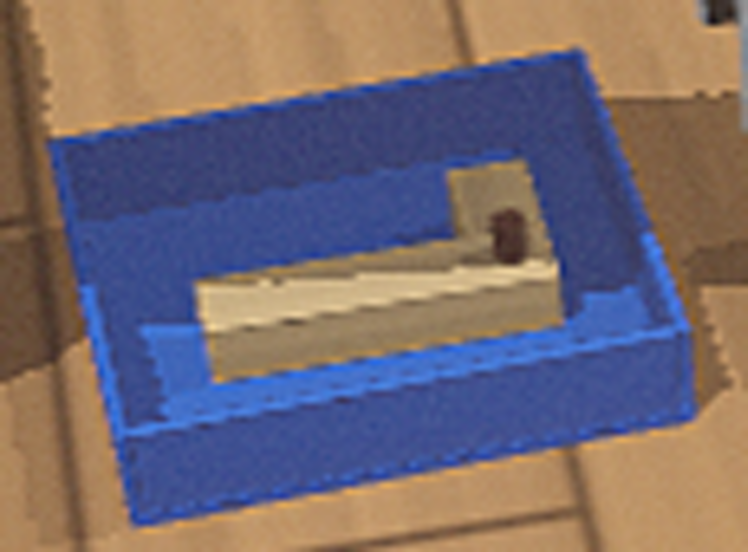

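Right bracket lies flat on the blue bin's floor, clear of the walls, dowel up (crop 508,235). Handing in.

```bash
python3 -c "
from plant import order
print(order.close_job())"
```

```text
the job is handed in; nothing more can be done
None
```

I put the left-hand bracket in the green bin and the right-hand bracket in the blue bin, then handed the job in at about 14 s. The interface gives no verdict.

- **Final pictures:** Both brackets lie flat on their bin floors, dowel up and clear of the walls. The blue bin was hidden from the top camera by the arm, so I checked it only in the side view.
- **Bystanders:** The straight blank and the chisel look to be where they were at the start. So does the mallet, though the arm partly hid it from above. I judged these by eye and did not measure them.
- **Gripper:** It ended in free air at a tool height of about 0.24 m, with contact force near zero.
- **Disagreement:** The tool stopped 2–3 mm short of several commanded positions. Both brackets were let go about 3–4 mm above the bin floor and dropped that far.

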